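Hang a filter carrier on the turning rack

ROBOT

A 6-joint arm with a two-finger parallel gripper is mounted at the origin on a cart in front of the work surface, level with it; the furniture and walls round the work are solid. World frame = base frame: x ahead of the robot, y to its left, z up, the work surface at z = 0. Lengths are in m, angles in rad, forces in N, time in s.
With the tool pointing down it reaches from about 0.35 to 0.85 m from the base axis. Payload 8.1 kg.
Tool frame: the origin (TCP) lies at the very end of the fingers, on their centre line; the grasp point (between the pads) lies 19 mm behind it; x points along the fingers, y is the direction in which the jaws open and shut, and the axes are right-handed (so a half turn about x gives the same grasp; the last joint's range is limited). The gripper opens to 93 mm and grips with 3 to 60 N. Pads are 15 mm wide; open, the fingers measure 128 mm over their backs; the gripper's body (75 mm by 188 mm) begins 65 mm behind the grasp point.
Start: joints at [1.137, 0.13, 1.488, -0, 1.523, -0.085], TCP at [0.205, 0.564, 0.219] pointing down, gripper open.
Joint ranges: [-2.96, 2.96], [-0.89, 2.26], [0.02, 2.5], [-1.34, 4.48], [0, 2.73], [-2.66, 2.66]. Speed limits (rad/s): [2.39, 2.39, 2.79, 3.14, 3.14, 3.14].

INTERFACE

Orientations are given as a rotation vector (axis times angle).
In Python, from plant import * gives the robot as it stands. The module is installed in compiled form; this text tells all that it offers.
- The arm moves only by the tool apply_moves, never from a script. Its argument "series" is a list of rows, each an object with "jaw": the gripper's target within -1 to 1 (shut at 1, half-way at 0, fully open at -1); "linear": the shift along the tool's x, y, z normalised to -1 to 1, where 1 is 0.6 m, a list of three; "roll": the turn about the tool's x normalised to -1 to 1, where 1 is 30 degrees. A call has 1 to 20 rows; each row is the pose to reach, as a shift and turn from the pose measured when the call began, along the tool's axes at that moment; what a row does not reach only later rows make up. A row lasts 1/8 s, in which the tool goes at most 62.5 mm and 10.7 degrees, less where a joint would pass 70% of its speed; a pose out of reach is approached as far as the arm can. A call with a number of a shift or a turn outside -1 to 1 is refused whole. A call with a gripper value outside its range is refused whole. The fingers move at their own pace and stop on an object; "force" is the grip in N (left out, the last holds). Time passes only in rows, so rows that repeat a pose let the fingers close. It gives the time, the measured TCP pose, the force and the opening at its end, in the units of the state.
- read_state(): the state, without advancing time (a new reading comes with each control period).
- read_camera(name): name is "side" or "top" or "wrist"; returns a dict with "pixels" (480x640x3 uint8, blue, green, red), "intrinsics" (3x3 intrinsics, pixels), "D" ([k1, k2, p1, p2, k3] as OpenCV has them; the pictures are not rectified), "rvec" (rotation vector, rad) and "tvec" (3), from world to camera coordinates, as OpenCV has them; the wrist camera has in their place "tool_from_camera" (4x4, takes a point from camera to tool coordinates, whose origin is the TCP and whose axes are the tool frame's). Camera axes: x right, y down, z forward; pixel columns grow to the right and rows downward; lengths in m; the calibration is good to about 2 mm. A picture is of the moment at which its call begins: read the wrist's pose just before it. There is no depth.
- close_job(): hands the job in, once; it reports no verdict.
The state is a dict: "t": time; "q": joint angles; "dq": joint speeds; "joint_torque": joint torques, N m; "tool_pos": TCP position; "orientation": TCP orientation; "force": force on the tool from outside, world axes, zero at the start; "wrist_torque": the same for the moment, N m; "opening": finger opening in m.
Only numpy, scipy, OpenCV 4.12 (cv2) and the standard library are available. Lean on these libraries where they do the work, as an engineer would, in place of code of your own. Each camera call takes 0.05 s, during which the arm holds its last target. There are 200 camera calls.

TASK

Put the loose filter carrier away on the rotating rack. First turn the rack until its empty branch stands over the tongue of the rack's foot; then take the carrier off the sloping rest and hang it on that branch by its hole, so that it hangs upright with its flat side facing along the branch and the branch still over the tongue. Do not shift the sensor disc, block or vial that stand about.

Things in the scene. Friction and masses are not known exactly. Their poses are not given: they have to be found in the camera images.
- rack_base: Fixed dark steel foot of the rotating rack: disc 130 mm across, 13 mm thick, with a tongue 26 mm wide, 10 mm high that reaches 100 mm out from the axis along the foot's -x direction, roughly toward the robot. Origin: middle of its underside, on the rack's upright axis; z is up.
- rack_tree (a joint): Turn of the rack about its upright axis, rad: 0 with the empty branch over the tongue, positive counter-clockwise from above (+1.57: along the foot's -y). Starts at 0.7 to 1.7; turns both ways against 0.12 N m friction, stays where left. Three branches 120 degrees apart; the other two carry fixed like carriers 78 mm from the axis, reaching 45 mm above and 105 mm below their branches.
- branch_root (a point): Point on the rack's axis, 170 mm above the table, on the empty branch's centre line. Turns with the rack: -x points horizontally outward along the empty branch, z up. The branch is a straight round bar 9 mm thick rising outward at 15 degrees, bare 18 to 113 mm (horizontally) from the axis. The hub is 36 mm across and ends 186 mm above the table; nothing stands above it.
- branch_tip (a point): Centre of the 14 mm ball on the end of the empty branch, 113 mm horizontally from the axis and 200 mm above the table. Axes as branch_root.
- slope_rest: Fixed black sloping rest, foot 110 x 90 mm. The carrier stands in its trough and leans on its 85 mm long back plate, 35 degrees from upright, top toward the rest's -x (robot) side. A 10 mm lip and 15 mm ears hold the lower edge, so draw it out along its own length; its upper 65 mm stand free. Origin: under the middle of the trough at table height; x away from the robot, z up.
- carrier_tab (a point): Middle of the grip tab of the loose filter carrier, a flat aluminium plate 5 mm thick, 100 g, 150 mm long: body 60 mm wide, 110 mm long with a dark round filter, and above it a tab 36 mm wide, 40 mm long. This point is 20 mm below the top edge, 130 mm above the lower edge. x is the plate's normal (take it across this thickness), y its width, z along its length to the top edge.
- carrier_hole (a point): Centre of the round hanging hole, 26 mm across, through the carrier: 38 mm below the tab's middle (58 mm below the top edge). Axes as carrier_tab. When it hangs, the upper rim of the hole lies on the branch, so that the hole's centre is about 8.5 mm below the branch's centre line.
- meter_mid (a point): Middle of a loose black sensor disc, 40 mm across, 15 mm high, standing between the rest and the rack. Not to be shifted.
- block_mid (a point): Middle of a loose aluminium block, 26 x 34 x 20 mm. Not to be shifted.
- vial_mid (a point): Middle of a loose vial, 22 mm across, 52 mm high, standing at the right. Not to be shifted.

How it is judged:
By the outcome, as a careful person would: the job done as asked, in the order asked, and still so for the second after the job is handed in, with the robot touching nothing.
It also fails if it takes over 59 s, if anything falls off the work surface, if the arm or the gripper's body presses on something with over 40 N, if the wrist force passes 120 N, or if a joint passes its speed limit or range.

## Working session

There is one attempt and no reset: what is moved stays moved. The work goes in short steps, Python scripts to look and compute and a tool call to move; the robot and the scene stay as the last step left them, time stands still between calls to the robot, and variables do not carry over. Pictures are saved under pics/ and viewed, about 8 in all and at most 12, crops included, and the job is handed in when it is done.

Besides the shell and the picture viewer there is one more tool, called after "Call:" as name(argument=value, ...), one argument or row to a line, values as JSON. apply_moves: Moves the arm, as the interface text tells. Its arguments: {"type":"object","properties":{"series":{"type":"array"},"force":{"type":"number"}},"required":["series"]}

```bash
mkdir -p pics; cat > h.py <<'E'
from plant import *
import numpy as np, cv2, json
from scipy.spatial.transform import Rotation as R
def cam(n):
    s=read_state(); c=read_camera(n)
    if n=='wrist':
        T=np.eye(4); T[:3,:3]=R.from_rotvec(s['orientation']).as_matrix(); T[:3,3]=s['tool_pos']
        W=T@np.array(c['tool_from_camera'])
    else:
        W=np.eye(4); Rm=R.from_rotvec(np.ravel(c['rvec'])).as_matrix(); W[:3,:3]=Rm.T; W[:3,3]=-Rm.T@np.ravel(c['tvec'])
    return dict(img=np.array(c['pixels']),K=np.array(c['intrinsics']),D=np.array(c['D'],float),W=W)
def save(n,name):
    c=cam(n); cv2.imwrite(f'pics/{name}.png',c['img']); np.savez(f'pics/{name}.npz',**c); return c
def load(name): return dict(np.load(f'pics/{name}.npz'))
def ray(c,px):
    p=cv2.undistortPoints(np.array(px,float).reshape(-1,1,2),c['K'],c['D']).reshape(-1,2)
    d=np.c_[p,np.ones(len(p))]@c['W'][:3,:3].T
    return c['W'][:3,3],d/np.linalg.norm(d,axis=1)[:,None]
def onz(c,px,z):
    o,d=ray(c,px); return o+d*((z-o[2])/d[:,2])[:,None]
def two(c1,p1,c2,p2):
    o1,d1=ray(c1,p1);o2,d2=ray(c2,p2);out=[]
    for a,b in zip(d1,d2):
        t=np.linalg.lstsq(np.c_[a,-b],o2-o1,rcond=None)[0]
        x,y=o1+t[0]*a,o2+t[1]*b; out.append(np.r_[(x+y)/2,np.linalg.norm(x-y)])
    return np.array(out)
def proj(c,P):
    Wi=np.linalg.inv(c['W']); return cv2.projectPoints(np.array(P,float).reshape(-1,3),cv2.Rodrigues(Wi[:3,:3])[0],Wi[:3,3],c['K'],c['D'])[0].reshape(-1,2)
E
python3 - <<'E'
from h import *
np.set_printoptions(precision=4,suppress=True)
s=read_state(); print(s['t'],s['tool_pos'],R.from_rotvec(s['orientation']).as_matrix(),s['opening'])
for n in('side','top'):
    c=save(n,n+'0'); print(n,c['W'])
save('wrist','wrist0')
E
```

```text
0.0 [0.2048 0.5634 0.2176] [[-0.0008  0.3418  0.9398]
 [-0.0016  0.9398 -0.3418]
 [-1.     -0.0018 -0.0002]] 0.09273946629343335
side [[ 0.0398  0.8573 -0.5133  0.9788]
 [ 0.9991 -0.0403  0.0101  0.0791]
 [-0.012  -0.5133 -0.8581  0.8951]
 [ 0.      0.      0.      1.    ]]
top [[-0.0136 -0.9935  0.1132  0.3899]
 [-0.9994  0.0171  0.0297  0.0572]
 [-0.0314 -0.1127 -0.9931  1.1138]
 [ 0.      0.      0.      1.    ]]
```

View pics/top0.png

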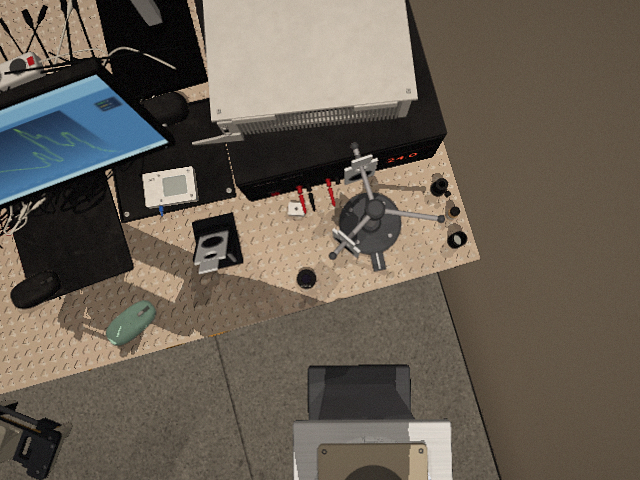

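View pics/side0.png

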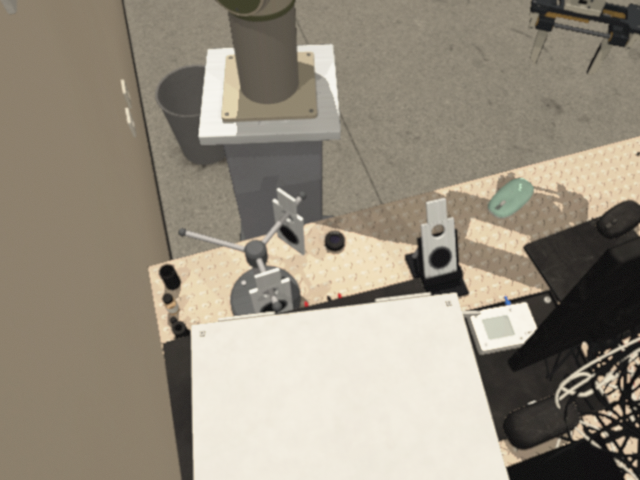

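The top view shows the rack hub at about (375,210), the tongue at (378,262) and the empty branch tip at (441,218). The rest with the carrier is at (215,245), and the disc is at (307,278). In the side view the tip is at (183,233) and the carrier tab at (437,210). Next I'll enlarge these areas for accurate pixels.

```bash
python3 - <<'E'
from h import *
a=cv2.imread('pics/top0.png');b=cv2.imread('pics/side0.png')
def z(i,x,y,w,h,s): return cv2.resize(i[y:y+h,x:x+w],None,fx=s,fy=s,interpolation=cv2.INTER_CUBIC)
cv2.imwrite('pics/rack.png',np.hstack([z(a,325,135,140,140,2.8)[:392,:392],z(b,165,180,140,140,2.8)[:392,:392]]))
cv2.imwrite('pics/car.png',np.hstack([z(a,185,205,65,75,6),z(b,400,190,65,75,6)]))
E
```

```text
(no output)
```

View pics/rack.png

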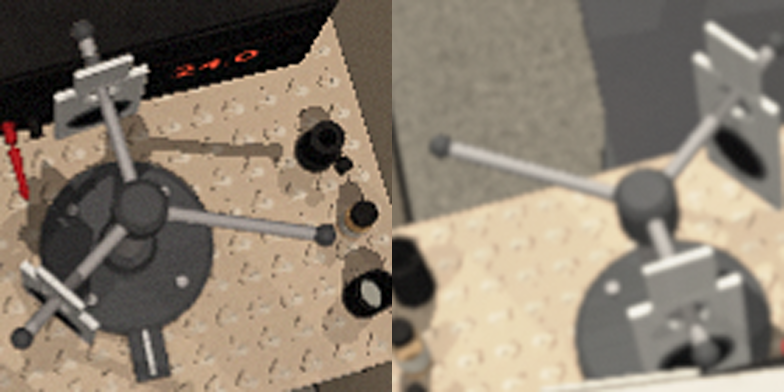

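View pics/car.png

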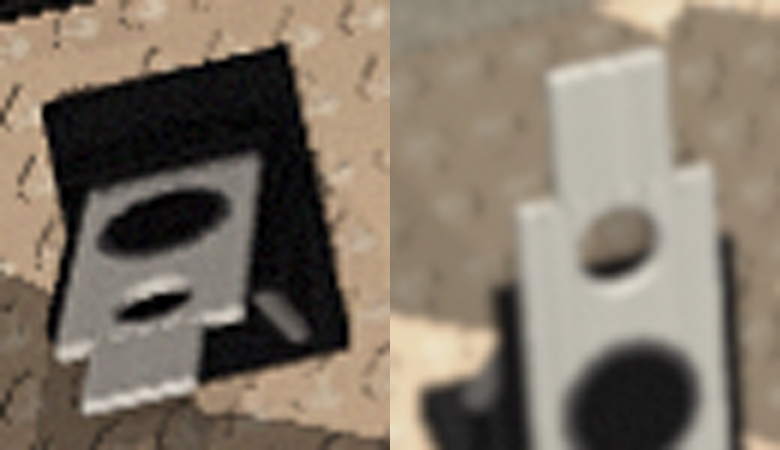

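Readings taken from the crops: the three branch tips in the top view, the empty tip in both views, and the tab's top corners, shoulders and hole in both views.

```bash
python3 - <<'E'
from h import *
np.set_printoptions(precision=4,suppress=True)
t=load('top0');s=load('side0')
print('tip2',two(t,[[440.7,218.9]],s,[[182.1,232.5]]))
tips=onz(t,[[440.7,218.9],[354.3,145.7],[332.9,255.7]],.2); print(tips)
ax=tips.mean(0); print('axis',ax, np.linalg.norm(tips-ax,axis=1))
print('hub',onz(t,[[375.4,209.3]],.186),'disc',onz(t,[[370,223.6]],.013))
te=onz(t,[[379.6,267.9]],.01)[0]; print('tongue',te)
for P in (tips[0]-ax,te-ax): print(np.degrees(np.arctan2(P[1],P[0])), np.hypot(*P[:2]))
n=['topL','topR','shL','shR','hole']
C=two(t,[[198.8,273],[218,269],[194.5,263.8],[225.8,257.5],[210.5,255.5]],s,[[445.3,198.7],[426.3,202.5],[453.7,218],[422,224.7],[437.8,230.5]])
for a,b in zip(n,C): print(a,b)
yv=(C[0]-C[1]+C[2]-C[3])[:3]; print('w',np.linalg.norm((C[0]-C[1])[:3]),np.linalg.norm((C[2]-C[3])[:3]),'yaw',np.degrees(np.arctan2(yv[1],yv[0]))-90)
zv=(C[0]+C[1])[:3]/2-C[4][:3]; print('top-hole',np.linalg.norm(zv),zv/np.linalg.norm(zv))
print('objs', onz(t,[[307,278]],.0075), onz(t,[[297,208]],.01), onz(t,[[457,238]],.052),onz(t,[[440,187]],.052),onz(t,[[454,210]],.03))
E
```

```text
tip2 [[ 0.5309 -0.1155  0.1994  0.0008]]
[[ 0.5308 -0.1157  0.2   ]
 [ 0.6626  0.0292  0.2   ]
 [ 0.4708  0.0695  0.2   ]]
axis [ 0.5547 -0.0057  0.2   ] [0.1126 0.1134 0.1127]
hub [[ 0.5519 -0.0056  0.186 ]] disc [[ 0.5525 -0.0054  0.013 ]]
tongue [ 0.4609 -0.0231  0.01  ]
-102.26064989763185 0.11264158305427052
-169.46207886273368 0.09542143512413118
topL [0.4481 0.3158 0.1444 0.0021]
topR [0.4549 0.2811 0.1448 0.0034]
shL [0.4675 0.3332 0.1125 0.0031]
shR [0.4786 0.2747 0.112  0.005 ]
hole [0.4839 0.3054 0.0996 0.002 ]
w 0.03533717837640856 0.05947176881988522 yaw 10.843306827977287
top-hole 0.05589898323823797 [-0.5793 -0.1249  0.8055]
objs [[0.4427 0.1261 0.0075]] [[0.5885 0.1453 0.01  ]] [[ 0.5149 -0.1745  0.052 ]] [[ 0.6182 -0.1449  0.052 ]] [[ 0.5748 -0.1756  0.03  ]]
```

View pics/wrist0.png

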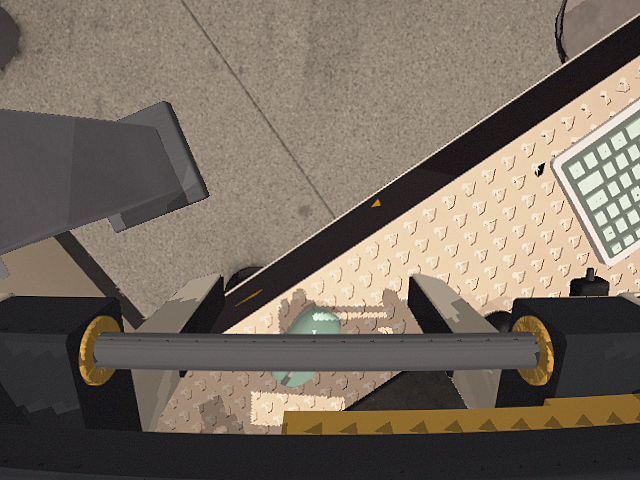

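The axis is at (0.555,-0.006) and the tip radii come out at 113 mm, as given. The empty branch points at -102.3° and the tongue at about -169.3°, so the rack turn is about 1.17 rad. The carrier's tab (35 mm) and body (59.5 mm) widths match, its lean is about 36°, and its yaw is 10.8°. The wrist view shows only the mouse and the table edge.

Before moving, I'll check how high the equipment behind the rack stands.

```bash
python3 - <<'E'
from h import *
np.set_printoptions(precision=3,suppress=True)
t=load('top0');s=load('side0')
print(two(t,[[412,92],[218,117]],s,[[192,327],[457,297]]))
print('black box front', onz(t,[[445,135],[437,158],[247,198],[232,150]],.0),onz(t,[[445,135],[437,158],[247,198],[232,150]],.1))
E
```

```text
[[ 0.724 -0.065  0.286  0.005]
 [ 0.694  0.258  0.276  0.013]]
black box front [[ 0.742 -0.17   0.   ]
 [ 0.692 -0.151  0.   ]
 [ 0.614  0.252  0.   ]
 [ 0.719  0.285  0.   ]] [[ 0.71  -0.15   0.1  ]
 [ 0.665 -0.132  0.1  ]
 [ 0.594  0.234  0.1  ]
 [ 0.69   0.264  0.1  ]]
```

Call:
apply_moves(
  series=[
    {"jaw": -0.3,"linear": [-0.14,-0.2,0.2],"roll": 0.5},
    {"jaw": -0.3,"linear": [-0.14,-0.84,0.89],"roll": 1},
    {"jaw": -0.3,"linear": [-0.14,-0.84,0.89],"roll": 1},
    {"jaw": -0.3,"linear": [-0.14,-0.84,0.89],"roll": 1},
    {"jaw": -0.3,"linear": [-0.14,-0.84,0.89],"roll": 1},
    {"jaw": -0.3,"linear": [-0.14,-0.84,0.89],"roll": 1},
    {"jaw": -0.3,"linear": [-0.14,-0.84,0.89],"roll": 1},
    {"jaw": -0.3,"linear": [-0.14,-0.84,0.89],"roll": 1},
    {"jaw": -0.3,"linear": [-0.14,-0.84,0.89],"roll": 1},
  ],
  force=10,
)

```text
t: 1.27
tool_pos: [0.4538, 0.0662, 0.2877]
orientation: [0.68, 1.461, -0.682]
force: [-0.2, 0.5, -0.9]
opening: 0.0606
```

```bash
cat >> h.py <<'E'
def plan(p,yaw):
    s=read_state(); M=R.from_rotvec(s['orientation']).as_matrix()
    y=np.degrees(np.arctan2(M[1,1],M[0,1])); r=-((yaw-y+180)%360-180)/30
    print('t',s['t'],'pos',np.round(s['tool_pos'],4),'yaw',round(y,2),'q6',round(s['q'][5],2),'F',np.round(s['force'],1),'open',round(s['opening'],4),'-> lin',np.round(M.T@(np.array(p)-s['tool_pos'])/.6,4),'roll',round(r,3))
    return M
E
python3 - <<'E'
from h import *
plan([.5355,-.0936,.28],-12.3)
E
```

```text
t 1.275 pos [0.4538 0.0662 0.2877] yaw 40.01 q6 -0.66 F [-0.2  0.5 -0.9] open 0.0606 -> lin [ 0.0131 -0.067   0.2916] roll 1.744
```

Call:
apply_moves(
  series=[
    {"jaw": -0.3,"linear": [0.0,-0.067,0.292],"roll": 1},
    {"jaw": -0.3,"linear": [0.0,-0.067,0.292],"roll": 1},
    {"jaw": -0.3,"linear": [0.0,-0.067,0.292],"roll": 1},
    {"jaw": -0.3,"linear": [0.0,-0.067,0.292],"roll": 1},
  ],
)

```text
t: 1.78
tool_pos: [0.5359, -0.0973, 0.2864]
orientation: [1.082, 1.285, -1.087]
force: [0.1, 0.2, 0.0]
opening: 0.0602
```

```bash
python3 - <<'E'
from h import *
plan([.5355,-.0936,.175],-12.3)
E
```

```text
t 1.775 pos [ 0.5359 -0.0973  0.2864] yaw 9.65 q6 -0.44 F [0.1 0.2 0. ] open 0.0602 -> lin [ 0.1856  0.0008 -0.0063] roll 0.732
```

Call:
apply_moves(
  series=[
    {"jaw": -0.3,"linear": [0.0,0.001,-0.006],"roll": 0.73},
    {"jaw": -0.3,"linear": [0.0,0.001,-0.006],"roll": 0.73},
    {"jaw": -0.3,"linear": [0.1,0.001,-0.006],"roll": 0.73},
    {"jaw": -0.3,"linear": [0.186,0.001,-0.006],"roll": 0.73},
    {"jaw": 0.9,"linear": [0.186,0.001,-0.006],"roll": 0.73},
    {"jaw": 0.9,"linear": [0.186,0.001,-0.006],"roll": 0.73},
    {"jaw": 0.9,"linear": [0.186,0.001,-0.006],"roll": 0.73},
    {"jaw": 0.9,"linear": [0.186,0.001,-0.006],"roll": 0.73},
  ],
  force=5,
)

```text
t: 2.78
tool_pos: [0.5369, -0.094, 0.1771]
orientation: [1.364, 1.098, -1.365]
force: [-0.0, -0.7, -0.3]
opening: 0.025
```

```bash
python3 - <<'E'
from h import *
M=plan([.5355,-.0936,.175],-12.3)
# arc waypoints about the axis, in call-start tool axes
s=read_state(); ax=np.array([.5547,-.0057])
for d in(15,30):
    a=np.radians(-102.3-d); p=np.r_[ax+.09*np.array([np.cos(a),np.sin(a)]),s['tool_pos'][2]]; plan(p,-12.3-d)
E
```

```text
t 2.775 pos [ 0.5369 -0.094   0.1771] yaw -12.24 q6 -0.05 F [-0.  -0.7 -0.3] open 0.025 -> lin [ 0.0034 -0.0025 -0.0001] roll 0.002
t 2.775 pos [ 0.5369 -0.094   0.1771] yaw -12.24 q6 -0.05 F [-0.  -0.7 -0.3] open 0.025 -> lin [-0.0001 -0.0412 -0.0052] roll 0.502
t 2.775 pos [ 0.5369 -0.094   0.1771] yaw -12.24 q6 -0.05 F [-0.  -0.7 -0.3] open 0.025 -> lin [-0.0001 -0.0774 -0.0203] roll 1.002
```

Call:
apply_moves(
  series=[
    {"jaw": 0.9,"linear": [0,-0.001,0],"roll": 0},
    {"jaw": 0.9,"linear": [0,-0.0025,0],"roll": 0},
    {"jaw": 0.9,"linear": [0,-0.0025,0],"roll": 0},
    {"jaw": 0.9,"linear": [0,-0.0285,-0.0023],"roll": 0.33},
    {"jaw": 0.9,"linear": [0,-0.0538,-0.009],"roll": 0.67},
    {"jaw": 0.9,"linear": [0,-0.0775,-0.02],"roll": 1},
    {"jaw": 0.9,"linear": [0,-0.0775,-0.02],"roll": 1},
  ],
)

```text
t: 3.65
tool_pos: [0.4936, -0.0723, 0.1778]
orientation: [1.729, 0.76, -1.729]
force: [-3.7, -1.0, 6.0]
opening: 0.0089
```

```bash
python3 - <<'E'
from h import *
s=read_state(); ax=np.array([.5547,-.0057])
for b in(-142,-152,-162,-169.4):
    a=np.radians(b); p=np.r_[ax+.09*np.array([np.cos(a),np.sin(a)]),s['tool_pos'][2]]; plan(p,b+90)
E
```

```text
t 3.65 pos [ 0.4936 -0.0723  0.1778] yaw -42.38 q6 0.49 F [-3.7 -1.   6. ] open 0.0089 -> lin [-0.0001 -0.0246 -0.0027] roll 0.321
t 3.65 pos [ 0.4936 -0.0723  0.1778] yaw -42.38 q6 0.49 F [-3.7 -1.   6. ] open 0.0089 -> lin [-0.0002 -0.0499 -0.0093] roll 0.654
t 3.65 pos [ 0.4936 -0.0723  0.1778] yaw -42.38 q6 0.49 F [-3.7 -1.   6. ] open 0.0089 -> lin [-0.0002 -0.0737 -0.0202] roll 0.987
t 3.65 pos [ 0.4936 -0.0723  0.1778] yaw -42.38 q6 0.49 F [-3.7 -1.   6. ] open 0.0089 -> lin [-0.0003 -0.0898 -0.0308] roll 1.234
```

Gripped (8.9 mm opening) and turning. I'll continue to -162°, then finish.

Call:
apply_moves(
  series=[
    {"jaw": 0.9,"linear": [0,-0.0246,-0.0027],"roll": 0.32},
    {"jaw": 0.9,"linear": [0,-0.05,-0.0093],"roll": 0.65},
    {"jaw": 0.9,"linear": [0,-0.0737,-0.02],"roll": 0.99},
    {"jaw": 0.9,"linear": [0,-0.0737,-0.02],"roll": 0.99},
  ],
)

```text
t: 4.15
tool_pos: [0.4683, -0.0331, 0.1777]
orientation: [2.05, 0.323, -2.05]
force: [-5.2, -0.3, 5.6]
opening: 0.0087
```

```bash
python3 - <<'E'
from h import *
s=read_state(); ax=np.array([.5547,-.0057])
for b in(-169.3,):
    a=np.radians(b); p=np.r_[ax+.09*np.array([np.cos(a),np.sin(a)]),s['tool_pos'][2]]; plan(p,b+90)
E
```

```text
t 4.15 pos [ 0.4683 -0.0331  0.1777] yaw -71.96 q6 1.08 F [-5.2 -0.3  5.6] open 0.0087 -> lin [-0.     -0.018  -0.0024] roll 0.245
```

Call:
apply_moves(
  series=[
    {"jaw": 0.9,"linear": [0,-0.018,-0.0024],"roll": 0.245},
    {"jaw": 0.9,"linear": [0,-0.018,-0.0024],"roll": 0.245},
    {"jaw": 0.9,"linear": [0,-0.018,-0.0024],"roll": 0.245},
    {"jaw": -0.3,"linear": [0,-0.018,-0.0024],"roll": 0.245},
    {"jaw": -0.3,"linear": [0,-0.018,-0.0024],"roll": 0.245},
    {"jaw": -0.3,"linear": [0,-0.018,-0.0024],"roll": 0.245},
    {"jaw": -0.3,"linear": [-0.1,-0.018,-0.0024],"roll": 0.245},
    {"jaw": -0.3,"linear": [-0.2,-0.018,-0.0024],"roll": 0.245},
  ],
)

```text
t: 5.15
tool_pos: [0.4656, -0.022, 0.2983]
orientation: [2.12, 0.197, -2.124]
force: [1.4, -0.3, 0.7]
opening: 0.0539
```

```bash
python3 - <<'E'
from h import *
plan([.4495,.3015,.23],-79.2)
b=save('top','top1')['img']
# arm may cover rack; also predicted tip pixel
c=load('top1'); print(proj(c,[[.4437,-.0267,.2],[.5547,-.0057,.2]]))
E
```

```text
t 5.15 pos [ 0.4656 -0.022   0.2983] yaw -79.26 q6 1.23 F [ 1.4 -0.3  0.7] open 0.0539 -> lin [ 0.1126 -0.535  -0.0743] roll -0.002
[[389.96505001 270.68585925]
 [375.93706533 206.29032819]]
```

Call:
apply_moves(
  series=[
    {"jaw": -0.3,"linear": [0,-0.535,-0.06],"roll": 0},
    {"jaw": -0.3,"linear": [0,-0.535,-0.06],"roll": 0},
    {"jaw": -0.3,"linear": [0,-0.535,-0.06],"roll": 0},
    {"jaw": -0.3,"linear": [0.05,-0.535,-0.06],"roll": 0},
    {"jaw": -0.3,"linear": [0.09,-0.535,-0.06],"roll": 0},
    {"jaw": -0.3,"linear": [0.09,-0.535,-0.06],"roll": 0},
    {"jaw": -0.3,"linear": [0.09,-0.535,-0.06],"roll": 0},
  ],
)

```text
t: 6.08
tool_pos: [0.4442, 0.2996, 0.2515]
orientation: [2.128, 0.195, -2.109]
force: [0.9, 0.6, 0.7]
opening: 0.0604
```

```bash
python3 - <<'E'
from h import *
plan([.459,.300,.114],-79.2)
w=save('wrist','w1'); t=save('top','top2')
print(proj(w,[[.4515,.2985,.1446],[.459,.3,.133]]), proj(t,[[.4437,-.0267,.2]]))
cv2.imwrite('pics/v1.png',np.hstack([cv2.resize(w['img'],(400,300)),cv2.resize(t['img'][150:300,300:500],(400,300),interpolation=cv2.INTER_CUBIC)]))
E
```

```text
t 6.075 pos [0.4442 0.2996 0.2515] yaw -79.13 q6 1.89 F [0.9 0.6 0.7] open 0.0604 -> lin [ 0.2293  0.0023 -0.0225] roll 0.002
[[318.38474342 229.07803499]
 [318.15006565 216.82853995]] [[389.96505001 270.68585925]]
```

View pics/v1.png

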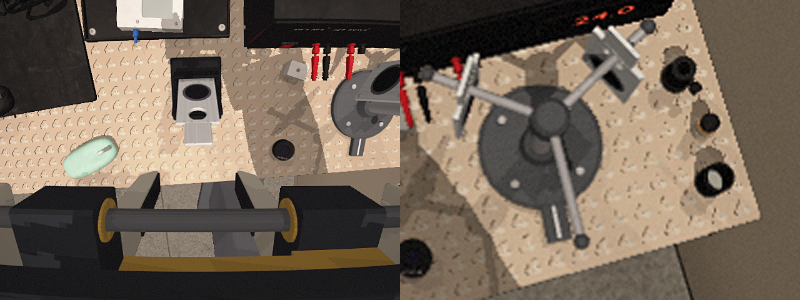

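The wrist view shows the tab top edge at full-size (317,227), against a predicted (318,229), so the grasp point is confirmed. In the top view the branch tip is at (391,270), against a predicted (390,271), with the branch over the tongue. I'll zoom once to check the tongue angle while going on to the grasp.

```bash
python3 - <<'E'
from h import *
t=load('top2');w=load('w1')
z=lambda i,x,y,a,b,s: cv2.resize(i[y:y+b,x:x+a],None,fx=s,fy=s,interpolation=cv2.INTER_CUBIC)
a=z(t['img'],340,195,65,80,6); b=z(w['img'],520,90,120,160,3)
cv2.imwrite('pics/v2.png',cv2.convertScaleAbs(np.hstack([a,b]),alpha=1.6,beta=10))
E
```

```text
(no output)
```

View pics/v2.png

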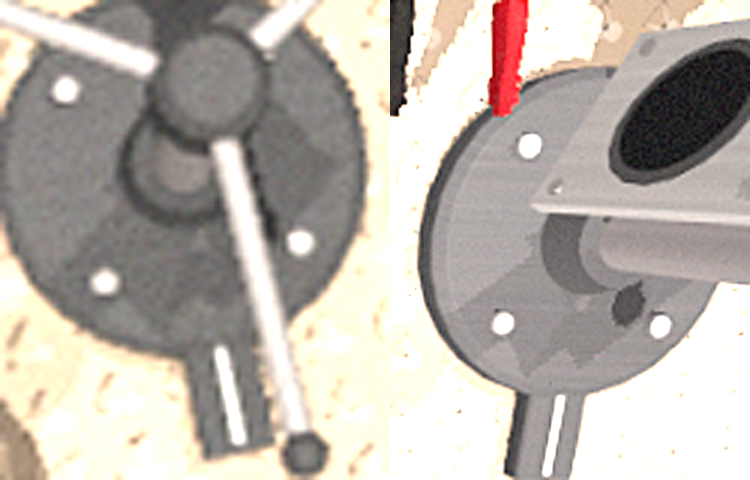

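Call:
apply_moves(
  series=[
    {"jaw": -0.3,"linear": [0.06,0.002,-0.0225],"roll": 0},
    {"jaw": -0.3,"linear": [0.14,0.002,-0.0225],"roll": 0},
    {"jaw": -0.3,"linear": [0.2,0.002,-0.0225],"roll": 0},
    {"jaw": -0.3,"linear": [0.229,0.002,-0.0225],"roll": 0},
    {"jaw": -0.3,"linear": [0.229,0.002,-0.0225],"roll": 0},
  ],
)

```text
t: 6.8
tool_pos: [0.4609, 0.298, 0.1162]
orientation: [2.133, 0.191, -2.11]
force: [-0.4, -0.8, 0.5]
opening: 0.0606
```

```bash
python3 - <<'E'
from h import *
np.set_printoptions(precision=4,suppress=True)
t=load('top2')
g=lambda p,z: onz(t,[[340+(p[0]+.5)/6-.5,195+(p[1]+.5)/6-.5]],z)[0]
an=lambda v: np.degrees(np.arctan2(v[1],v[0]))
a,b=g((220,348),.01),g((238,442),.01); c=g((182.5,166),.013); e=g((232,453),.01)
tip=g((306,453),.2); ax=np.array([.5547,-.0057,0])
root=g((228,145),.170+.027*.268+.004)
print('stripe',an(b-a),a,b,'disc-c',c,'c->stripe end',an(b-c),'tip',tip,'ax->tip',an(tip-ax),an(tip-c),'root->tip',an(tip-root),'hub',g((210,85),.186))
h=[(65,90),(105,283),(300,242)]; H=[g(p,.013) for p in h]; print('holes',[an(q-c) for q in H])
plan([.459,.300,.114],-79.2)
E
```

```text
stripe -170.59539408732678 [ 0.4925 -0.017   0.01  ] [ 0.4602 -0.0224  0.01  ] disc-c [ 0.5553 -0.0055  0.013 ] c->stripe end -169.93477330218008 tip [ 0.4447 -0.0278  0.2   ] ax->tip -168.65341974021786 -168.61570696994866 root->tip -168.56093803734063 hub [ 0.5529 -0.0042  0.186 ]
holes [np.float64(55.64557054437125), np.float64(145.5527247119351), np.float64(-124.33480938116682)]
t 6.8 pos [0.4609 0.298  0.1162] yaw -79.37 q6 1.88 F [-0.4 -0.8  0.5] open 0.0606 -> lin [ 0.0036 -0.0039  0.0025] roll -0.006
```

The foot's yaw from its bolt holes is 10.6°, so the tongue is at -169.4° and the branch at -168.6°. They agree within 1°. Now I'll grip the tab edge to edge: the tool always points down, and the plate leans about the jaw axis.

Call:
apply_moves(
  series=[
    {"jaw": 0.9,"linear": [0.002,-0.004,0.001],"roll": 0},
    {"jaw": 0.9,"linear": [0.002,-0.004,0.001],"roll": 0},
    {"jaw": 0.9,"linear": [0.002,-0.004,0.001],"roll": 0},
    {"jaw": 0.9,"linear": [0.002,-0.004,0.001],"roll": 0},
    {"jaw": 0.9,"linear": [0.002,-0.004,0.001],"roll": 0},
    {"jaw": 0.9,"linear": [0.002,-0.004,0.001],"roll": 0},
  ],
  force=15,
)

```text
t: 7.55
tool_pos: [0.4604, 0.3007, 0.1161]
orientation: [2.135, 0.192, -2.108]
force: [-0.7, -0.0, 7.0]
opening: 0.036
```

```bash
python3 - <<'E'
from h import *
plan([.459,.300,.115],-79.2)
s=read_state();p=np.array(s['tool_pos']); z=np.array([-.563,-.105,.819])
plan(p+.1*z,-79.2)
E
```

```text
t 7.55 pos [0.4604 0.3007 0.1161] yaw -79.36 q6 1.88 F [-0.7 -0.   7. ] open 0.036 -> lin [0.0018 0.0007 0.0026] roll -0.005
t 7.55 pos [0.4604 0.3007 0.1161] yaw -79.36 q6 1.88 F [-0.7 -0.   7. ] open 0.036 -> lin [-0.1376  0.0008  0.0938] roll -0.005
```

Call:
apply_moves(
  series=[
    {"jaw": 0.9,"linear": [-0.023,0,0.0156],"roll": 0},
    {"jaw": 0.9,"linear": [-0.046,0,0.0312],"roll": 0},
    {"jaw": 0.9,"linear": [-0.092,0,0.0625],"roll": 0},
    {"jaw": 0.9,"linear": [-0.138,0,0.0938],"roll": 0},
    {"jaw": 0.9,"linear": [-0.22,0,0.12],"roll": 0},
    {"jaw": 0.9,"linear": [-0.3,0,0.12],"roll": 0},
    {"jaw": 0.9,"linear": [-0.3,0,0.12],"roll": 0},
  ],
)

```text
t: 8.43
tool_pos: [0.3882, 0.2892, 0.301]
orientation: [2.145, 0.197, -2.101]
force: [-0.5, 0.6, -1.1]
opening: 0.036
```

```bash
python3 - <<'E'
from h import *
plan([.459,.300,.115],-79.2)
s=save('side','s3'); p=read_state()['tool_pos']; print(proj(s,[p,np.array(p)+[0,0,.019]]))
w=save('wrist','w3')
cv2.imwrite('pics/v3.png',np.hstack([cv2.resize(s['img'][100:340,330:530],(400,480)),cv2.resize(w['img'],(400,300))[:,:].repeat(1,0) if 0 else cv2.copyMakeBorder(cv2.resize(w['img'],(400,300)),0,180,0,0,cv2.BORDER_CONSTANT)]))
E
```

```text
t 8.425 pos [0.3882 0.2892 0.301 ] yaw -79.33 q6 1.93 F [-0.5  0.6 -1.1] open 0.036 -> lin [ 0.3123  0.0031 -0.113 ] roll -0.004
[[439.86773938 108.73617554]
 [442.18833753  99.57894663]]
```

View pics/v3.png

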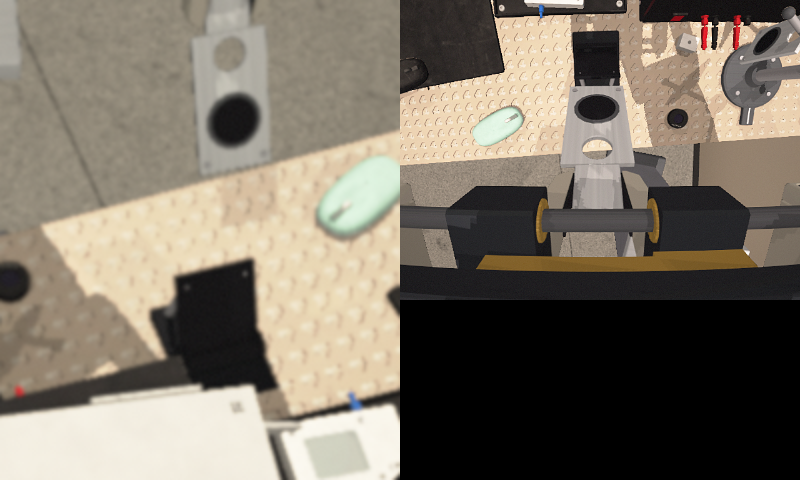

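The carrier is out of the rest and still leaning. The side view shows the hole at full-size (444.5,127.5) and the lower corners at (431.5,186.5) and (465,179). I'll measure its pose in the tool frame.

```bash
python3 - <<'E'
from h import *
np.set_printoptions(precision=4,suppress=True)
s=load('s3');w=load('w3')
C=two(s,[[444.5,127.5],[431.5,186.5],[465,179]],w,[[315,237],[360,139],[273.6,139]]); print(C)
p=np.array(read_state()['tool_pos'])+[0,0,.019]
u=np.array([-.983,-.184,0]) # toward robot along rest/branch heading
low=(C[1]+C[2])[:3]/2; h=C[0,:3]
for n,q in(('hole',h),('low',low)): print(n,'rel grasp: outward',(q-p)@u,'lat',(q-p)@[.184,-.983,0],'z',q[2]-p[2])
v=h-low; print('len',np.linalg.norm(v),'lean',np.degrees(np.arctan2(v@u,v[2])))
E
```

```text
[[0.4104 0.2942 0.2813 0.0019]
 [0.4692 0.2752 0.2114 0.0058]
 [0.4572 0.3328 0.2106 0.0028]]
hole rel grasp: outward -0.024239035622971743 lat -0.0016758400594693188 z -0.03341296209565353
low rel grasp: outward -0.07794377075692341 lat -0.0015263943546956066 z -0.10378111525370359
len 0.08851824522267371 lean 37.35075040190039
```

The measurements fit the plate (lean about 37°, hole 24 mm in and 33 mm below the grasp). With a half turn of the tool, the plate normal lies within about 21° of the branch, so the ball passes through the hole. I'll make that turn here in free space.

Call:
apply_moves(
  series=[
    {"jaw": 0.9,"linear": [-0.03,0,0],"roll": -0.35},
    {"jaw": 0.9,"linear": [-0.03,0,0],"roll": -0.7},
    {"jaw": 0.9,"linear": [-0.03,0,0],"roll": -1},
    {"jaw": 0.9,"linear": [-0.03,0,0],"roll": -1},
  ],
)

```text
t: 9.02
tool_pos: [0.3857, 0.2877, 0.3118]
orientation: [1.815, 0.66, -1.799]
force: [0.4, -0.8, -0.9]
opening: 0.036
```

Call:
apply_moves(
  series=[
    {"jaw": 0.9,"linear": [0,0,0],"roll": -0.35},
    {"jaw": 0.9,"linear": [0,0,0],"roll": -0.7},
    {"jaw": 0.9,"linear": [0,0,0],"roll": -1},
    {"jaw": 0.9,"linear": [0,0,0],"roll": -1},
  ],
)

```text
t: 9.52
tool_pos: [0.3852, 0.2874, 0.3107]
orientation: [1.458, 1.016, -1.451]
force: [0.9, 0.3, -0.9]
opening: 0.036
```

Call:
apply_moves(
  series=[
    {"jaw": 0.9,"linear": [0,0,0],"roll": -0.35},
    {"jaw": 0.9,"linear": [0,0,0],"roll": -0.7},
    {"jaw": 0.9,"linear": [0,0,0],"roll": -1},
    {"jaw": 0.9,"linear": [0,0,0],"roll": -1},
  ],
)

```text
t: 10.02
tool_pos: [0.385, 0.2873, 0.3101]
orientation: [1.078, 1.276, -1.078]
force: [-0.5, -0.1, -0.9]
opening: 0.0357
```

Call:
apply_moves(
  series=[
    {"jaw": 0.9,"linear": [0,0,0],"roll": -0.35},
    {"jaw": 0.9,"linear": [0,0,0],"roll": -0.7},
    {"jaw": 0.9,"linear": [0,0,0],"roll": -1},
    {"jaw": 0.9,"linear": [0,0,0],"roll": -1},
  ],
)

```text
t: 10.52
tool_pos: [0.3849, 0.2872, 0.3098]
orientation: [0.683, 1.449, -0.688]
force: [0.5, 0.0, -0.5]
opening: 0.0359
```

Call:
apply_moves(
  series=[
    {"jaw": 0.9,"linear": [0,0,0],"roll": -0.35},
    {"jaw": 0.9,"linear": [0,0,0],"roll": -0.7},
    {"jaw": 0.9,"linear": [0,0,0],"roll": -1},
    {"jaw": 0.9,"linear": [0,0,0],"roll": -1},
  ],
)

```text
t: 11.02
tool_pos: [0.3849, 0.2871, 0.3097]
orientation: [0.28, 1.543, -0.289]
force: [-0.9, 0.3, -1.2]
opening: 0.0356
```

```bash
python3 - <<'E'
from h import *
plan([.380,-.0383,.31],100.8)
E
```

```text
t 11.025 pos [0.3849 0.2871 0.3097] yaw 69.19 q6 -0.67 F [-0.9  0.3 -1.2] open 0.0356 -> lin [ 0.0033 -0.5099  0.1851] roll -1.054
```

Call:
apply_moves(
  series=[
    {"jaw": 0.9,"linear": [0,-0.085,0.031],"roll": -0.3},
    {"jaw": 0.9,"linear": [0,-0.17,0.062],"roll": -0.6},
    {"jaw": 0.9,"linear": [0,-0.255,0.0925],"roll": -1},
    {"jaw": 0.9,"linear": [0,-0.34,0.123],"roll": -1},
    {"jaw": 0.9,"linear": [0,-0.425,0.154],"roll": -1},
    {"jaw": 0.9,"linear": [0,-0.51,0.185],"roll": -1},
    {"jaw": 0.9,"linear": [0,-0.51,0.185],"roll": -1},
  ],
)

```text
t: 11.9
tool_pos: [0.3795, -0.0417, 0.312]
orientation: [-0.121, 1.561, 0.107]
force: [-0.8, 0.6, -1.8]
opening: 0.0361
```

```bash
python3 - <<'E'
from h import *
plan([.427,-.0297,.228],101)
s=save('side','s4'); t=save('top','t4')
z=lambda i,x,y,a,b,k: cv2.resize(i[y:y+b,x:x+a],None,fx=k,fy=k,interpolation=cv2.INTER_CUBIC)
cv2.imwrite('pics/v4.png',np.hstack([z(s['img'],200,100,130,180,3),z(t['img'],320,200,130,180,3)]))
E
```

```text
t 11.9 pos [ 0.3795 -0.0417  0.312 ] yaw 98.31 q6 -1.95 F [-0.8  0.6 -1.8] open 0.0361 -> lin [0.1404 0.0096 0.0803] roll -0.09
```

View pics/v4.png

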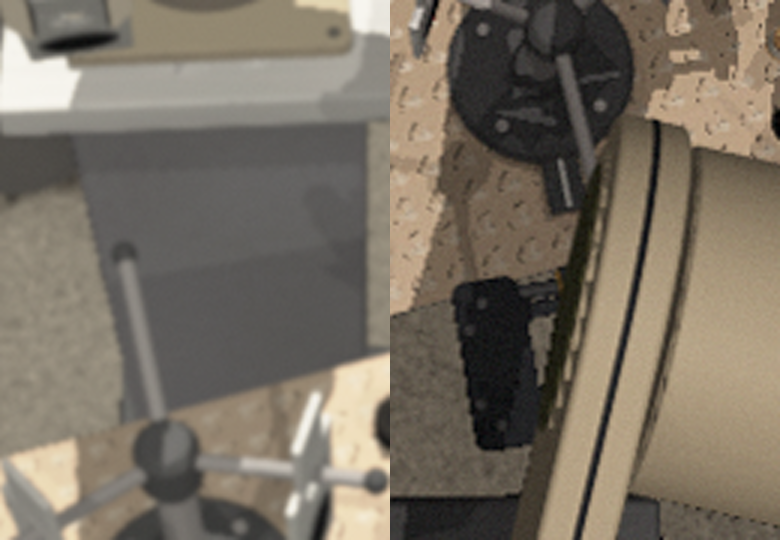

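```bash
python3 - <<'E'
from h import *
np.set_printoptions(precision=1,suppress=True)
s=load('s4'); ax=np.array([.5547,-.0057]); 
p=np.array(read_state()['tool_pos']); u=np.array([-.983,-.184,0])
G=p+[0,0,.019]; print('tcp,grasp,hole,low',proj(s,[p,G,G+.025*u+[0,0,-.035],G+.079*u+[0,0,-.107]]))
w=cam('wrist'); print('wrist',proj(w,[p,G+.025*u+[0,0,-.035],G+.079*u+[0,0,-.107],np.r_[ax+.113*u[:2],.2]]))
np.savez('pics/w4.npz',**w)
E
```

```text
tcp,grasp,hole,low [[225.1 106.2]
 [223.2  96.9]
 [224.5 102.5]
 [226.6 111.4]]
wrist [[315.5 291.5]
 [314.1 235.6]
 [312.7 133.4]
 [319.1 308.7]]
```

The side crop shows only the branch (tip at crop (124,250)). The carrier is edge-on behind the fingers there, as the projection predicts. I'll go to the point just before the tip and check the line-up with the wrist camera.

```bash
python3 - <<'E'
from h import *
plan([.4317,-.0280,.226],101)
E
```

```text
t 12.05 pos [ 0.3799 -0.0378  0.312 ] yaw 98.93 q6 -1.96 F [ 0.5  0.6 -0.5] open 0.0357 -> lin [0.1439 0.0039 0.0868] roll -0.069
```

Call:
apply_moves(
  series=[
    {"jaw": 0.9,"linear": [0.05,0.004,0.02],"roll": -0.07},
    {"jaw": 0.9,"linear": [0.1,0.004,0.05],"roll": -0.07},
    {"jaw": 0.9,"linear": [0.144,0.004,0.087],"roll": -0.07},
    {"jaw": 0.9,"linear": [0.144,0.004,0.087],"roll": -0.07},
    {"jaw": 0.9,"linear": [0.144,0.004,0.087],"roll": -0.07},
  ],
)

```text
t: 12.68
tool_pos: [0.4318, -0.0268, 0.2267]
orientation: [-0.158, 1.558, 0.146]
force: [0.2, -0.3, -0.2]
opening: 0.0358
```

```bash
python3 - <<'E'
from h import *
np.set_printoptions(precision=1,suppress=True)
plan([.4317,-.0280,.226],101)
w=save('wrist','w5'); s=save('side','s5'); ax=np.array([.5547,-.0057]);u=np.array([-.9816,-.1908,0])
G=np.array(read_state()['tool_pos'])+[0,0,.019]; L=np.array([.19,-.98,0])*.0016
P=[G+.025*u+[0,0,-.035]+L,G+.079*u+[0,0,-.107]+L,np.r_[ax+.113*u[:2],.2]]
print('hole,low,tip wrist',proj(w,P),'side',proj(s,P))
z=lambda i,x,y,a,b,k: cv2.resize(i[y:y+b,x:x+a],None,fx=k,fy=k,interpolation=cv2.INTER_CUBIC)
cv2.imwrite('pics/v5.png',np.hstack([z(w['img'],220,120,200,240,2),z(s['img'],190,140,100,120,4)]))
E
```

```text
t 12.675 pos [ 0.4 -0.   0.2] yaw 101.08 q6 -1.94 F [ 0.2 -0.3 -0.2] open 0.0358 -> lin [ 0. -0. -0.] roll 0.003
hole,low,tip wrist [[311.3 236.3]
 [313.2 133.7]
 [311.  291.6]] side [[236.5 163.2]
 [237.2 166.2]
 [240.6 184.7]]
```

View pics/v5.png

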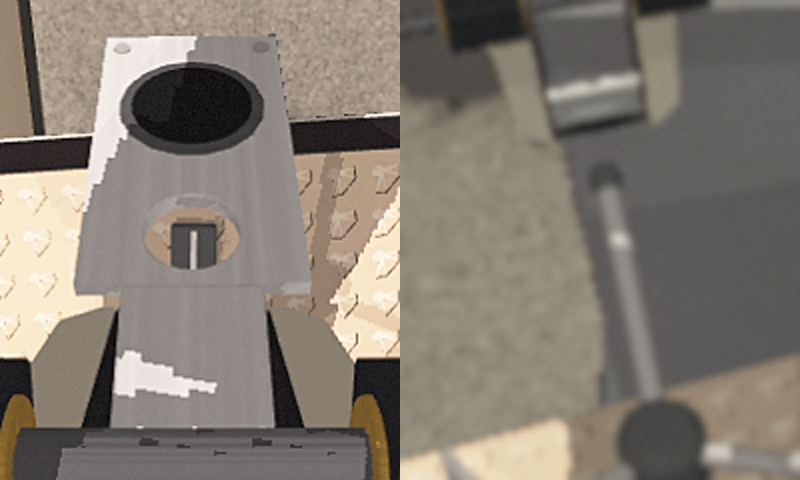

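```bash
python3 - <<'E'
from h import *
np.set_printoptions(precision=2,suppress=True)
w=load('w5');s=load('s5');ax=np.array([.5547,-.0057]);u=np.array([-.9816,-.1908,0]);v=np.array([.19,-.98,0])
G=np.array(read_state()['tool_pos'])+[0,0,.019]
H=G+.025*u+[0,0,-.035]; T=G-.008*u+[0,0,.0113]; tip=np.r_[ax+.113*u[:2],.2]
print('G lateral from ax line mm',1e3*(G-np.r_[ax,0])@v)
print('wrist hole seen 316,237.5', proj(w,[H,H+.005*v,H+[0,0,.005],tip]))
print('side top edge seen ~238.8,163?; tip 241.8,184.3', proj(s,[T,T+.005*v,tip,tip+.005*v]))
print('tongue stripe in wrist seen 316.5,236-254: ',proj(w,[np.r_[ax+.06*u[:2],.01],np.r_[ax+.1*u[:2],.01]]))
E
```

```text
G lateral from ax line mm -2.000063224602151
wrist hole seen 316,237.5 [[314.34 236.31]
 [304.87 236.27]
 [314.23 238.78]
 [310.98 291.58]]
side top edge seen ~238.8,163?; tip 241.8,184.3 [[236.79 159.89]
 [233.58 160.5 ]
 [240.63 184.74]
 [237.59 185.34]]
tongue stripe in wrist seen 316.5,236-254:  [[314.38 267.33]
 [314.4  233.35]]
```

Seen from both cameras, the hole sits about 2.5 mm too far toward +y relative to the tip, and its height agrees with the branch line within 2 mm. I'll correct that and slide on, halfway first.

```bash
python3 - <<'E'
from h import *
plan([.4322,-.0290,.226],101)
plan([.4320+.0393,-.0290+.0076,.2145],101)
E
```

```text
t 12.775 pos [ 0.4321 -0.0274  0.2274] yaw 101.05 q6 -1.94 F [-0.  -0.4 -1.3] open 0.0358 -> lin [ 0.0023 -0.0026 -0.0004] roll 0.002
t 12.775 pos [ 0.4321 -0.0274  0.2274] yaw 101.05 q6 -1.94 F [-0.  -0.4 -1.3] open 0.0358 -> lin [ 0.022  -0.0025  0.0658] roll 0.002
```

Call:
apply_moves(
  series=[
    {"jaw": 0.9,"linear": [0.002,-0.003,0],"roll": 0},
    {"jaw": 0.9,"linear": [0.002,-0.003,0],"roll": 0},
    {"jaw": 0.9,"linear": [0.007,-0.003,0.0165],"roll": 0},
    {"jaw": 0.9,"linear": [0.012,-0.003,0.033],"roll": 0},
    {"jaw": 0.9,"linear": [0.017,-0.003,0.05],"roll": 0},
    {"jaw": 0.9,"linear": [0.0215,-0.003,0.066],"roll": 0},
    {"jaw": 0.9,"linear": [0.0215,-0.003,0.066],"roll": 0},
  ],
)

```text
t: 13.65
tool_pos: [0.4718, -0.0215, 0.2142]
orientation: [-0.158, 1.557, 0.146]
force: [0.3, -0.3, -0.2]
opening: 0.036
```

```bash
python3 - <<'E'
from h import *
plan([.4320+.0687,-.0290+.0133,.2075],101)
print(np.round(read_state()['wrist_torque'],3))
E
```

```text
t 13.65 pos [ 0.4718 -0.0215  0.2142] yaw 101.07 q6 -1.91 F [ 0.3 -0.3 -0.2] open 0.036 -> lin [0.0116 0.0003 0.0491] roll 0.002
[ 0.059  0.035 -0.029]
```

The ball passed through without contact force. I'll go on 30 mm, then lower onto the rim.

Call:
apply_moves(
  series=[
    {"jaw": 0.9,"linear": [0.004,0,0.0165],"roll": 0},
    {"jaw": 0.9,"linear": [0.008,0,0.033],"roll": 0},
    {"jaw": 0.9,"linear": [0.0116,0,0.049],"roll": 0},
    {"jaw": 0.9,"linear": [0.0116,0,0.049],"roll": 0},
    {"jaw": 0.9,"linear": [0.016,0,0.049],"roll": 0},
    {"jaw": 0.9,"linear": [0.02,0,0.049],"roll": 0},
    {"jaw": 0.9,"linear": [0.022,0,0.049],"roll": 0},
    {"jaw": 0.9,"linear": [0.022,0,0.049],"roll": 0},
  ],
)

```text
t: 14.65
tool_pos: [0.5008, -0.016, 0.2018]
orientation: [-0.158, 1.557, 0.145]
force: [-2.3, -0.2, 3.4]
opening: 0.0359
```

```bash
python3 - <<'E'
from h import *
np.set_printoptions(precision=1,suppress=True)
plan([.4320+.0687,-.0290+.0133,.2],101)
w=save('wrist','w6'); t=save('top','t6'); s=save('side','s6')
z=lambda i,x,y,a,b,k: cv2.resize(i[y:y+b,x:x+a],None,fx=k,fy=k,interpolation=cv2.INTER_CUBIC)
cv2.imwrite('pics/v6.png',np.hstack([z(w['img'],220,120,200,240,2),z(s['img'],190,160,100,120,4)]))
E
```

```text
t 14.65 pos [ 0.5 -0.   0.2] yaw 101.06 q6 -1.89 F [-2.3 -0.2  3.4] open 0.0359 -> lin [ 0.  0. -0.] roll 0.002
```

View pics/v6.png

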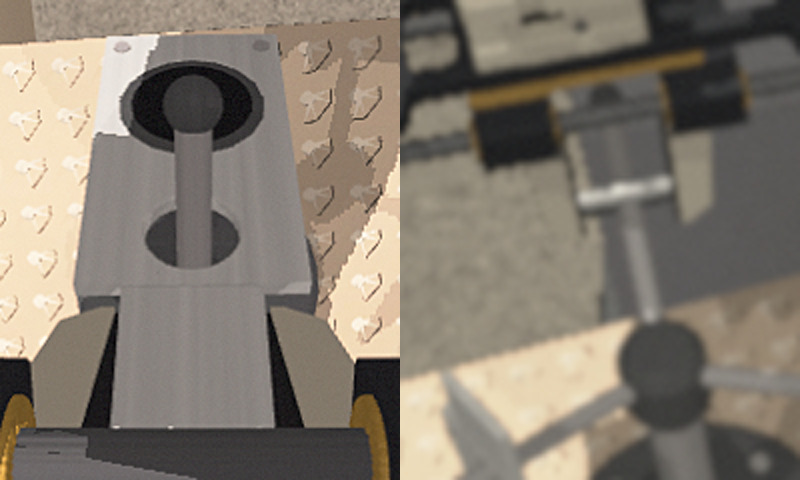

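The wrist view shows the branch passing through the hole with the ball outside it, and the upper rim is on the bar (3 N upward). Now I'll lower the grip force so the plate can swing upright while still guided.

Call:
apply_moves(
  series=[
    {"jaw": 0.9,"linear": [0,0,0],"roll": 0},
    {"jaw": 0.9,"linear": [0,0,0],"roll": 0},
    {"jaw": 0.9,"linear": [0,0,0],"roll": 0},
    {"jaw": 0.9,"linear": [0,0,0],"roll": 0},
  ],
  force=3,
)

```text
t: 15.3
tool_pos: [0.5009, -0.016, 0.2018]
orientation: [-0.158, 1.557, 0.145]
force: [-0.4, -1.1, 3.4]
opening: 0.0357
```

```bash
cat >> h.py <<'E'
def filt(c):
    g=cv2.cvtColor(c['img'],cv2.COLOR_BGR2GRAY)[:420].copy(); m=(g<45).astype(np.uint8)
    n,l,st,ce=cv2.connectedComponentsWithStats(m)
    return [(st[i].tolist(),np.round(ce[i],1).tolist()) for i in range(1,n) if st[i][4]>300]
E
python3 - <<'E'
from h import *
plan([.5,-.0157,.2],101)
print('before',filt(load('w6'))); w=save('wrist','w7'); print('now',filt(w))
print('mean diff',np.abs(w['img'][:300].astype(int)-load('w6')['img'][:300]).mean())
E
```

```text
t 15.3 pos [ 0.5009 -0.016   0.2018] yaw 101.07 q6 -1.89 F [-0.4 -1.1  3.4] open 0.0357 -> lin [ 0.0029  0.0008 -0.0015] roll 0.002
before [([286, 153, 60, 38, 1052], [315.2, 170.3]), ([126, 183, 51, 37, 1225], [151.3, 200.5]), ([553, 239, 87, 93, 5355], [593.1, 284.0]), ([261, 276, 18, 58, 427], [271.1, 312.7]), ([354, 276, 18, 58, 432], [360.7, 313.0]), ([75, 285, 168, 135, 15167], [154.9, 355.2]), ([390, 299, 205, 121, 15914], [484.6, 355.5]), ([255, 375, 123, 36, 3082], [316.9, 396.6])]
now [([286, 152, 60, 39, 1064], [315.4, 169.5]), ([126, 183, 51, 37, 1230], [151.1, 200.5]), ([390, 239, 250, 181, 21249], [512.1, 337.4]), ([261, 276, 18, 58, 432], [271.0, 312.8]), ([354, 276, 18, 58, 435], [360.9, 312.9]), ([75, 285, 167, 135, 15243], [154.8, 355.3]), ([255, 375, 123, 36, 3090], [317.1, 396.6])]
mean diff 2.498161458333333
```

The plate stays put at 3 N. I'll use the branch: raise the hand until the lower rim meets the bar's underside, then arc up and outward so the plate turns upright in the light grip.

Call:
apply_moves(
  series=[
    {"jaw": 0.9,"linear": [-0.012,0,0],"roll": 0},
    {"jaw": 0.9,"linear": [-0.024,0,0],"roll": 0},
    {"jaw": 0.9,"linear": [-0.029,0,-0.006],"roll": 0},
    {"jaw": 0.9,"linear": [-0.034,0,-0.013],"roll": 0},
    {"jaw": 0.9,"linear": [-0.038,0,-0.02],"roll": 0},
    {"jaw": 0.9,"linear": [-0.041,0,-0.027],"roll": 0},
    {"jaw": 0.9,"linear": [-0.041,0,-0.027],"roll": 0},
  ],
)

```text
t: 16.23
tool_pos: [0.4845, -0.019, 0.2263]
orientation: [-0.158, 1.557, 0.145]
force: [-1.2, 0.6, -1.1]
opening: 0.0359
```

```bash
python3 - <<'E'
from h import *
plan([.5,-.0157,.2],101)
w=save('wrist','w8'); print('now',filt(w)[:4])
E
```

```text
t 16.225 pos [ 0.4845 -0.019   0.2263] yaw 101.06 q6 -1.9 F [-1.2  0.6 -1.1] open 0.0359 -> lin [0.044  0.0009 0.0261] roll 0.002
now [([323, 190, 21, 29, 320], [333.3, 206.4]), ([288, 193, 20, 26, 331], [298.2, 206.5]), ([141, 196, 46, 34, 1007], [163.4, 212.5]), ([390, 248, 250, 172, 18242], [512.7, 331.3])]
```

```bash
cat >> h.py <<'E'
def tab(c,d):
    s=read_state();M=R.from_rotvec(s['orientation']).as_matrix();G=np.array(s['tool_pos'])+[0,0,.019];u=-M[:,2]
    return {a:np.round(proj(c,[G+d*(np.sin(np.radians(a))*u-np.cos(np.radians(a))*np.array([0,0,1]))])[0],0).tolist() for a in(0,5,10,15,20,25,36)}
E
python3 - <<'E'
from h import *
w=load('w8')
for d in(.08,.09,.1): print(d,tab(w,d))
i=w['img']; g=cv2.cvtColor(i,cv2.COLOR_BGR2GRAY); print(g[120:300:4,280].tolist()); print(g[120:300:4,316].tolist())
E
```

```text
0.08 {0: [316.0, 255.0], 5: [316.0, 245.0], 10: [316.0, 235.0], 15: [316.0, 226.0], 20: [316.0, 216.0], 25: [316.0, 207.0], 36: [316.0, 187.0]}
0.09 {0: [316.0, 250.0], 5: [316.0, 240.0], 10: [316.0, 229.0], 15: [316.0, 219.0], 20: [316.0, 208.0], 25: [316.0, 198.0], 36: [316.0, 176.0]}
0.1 {0: [316.0, 246.0], 5: [316.0, 235.0], 10: [316.0, 223.0], 15: [316.0, 212.0], 20: [316.0, 201.0], 25: [316.0, 190.0], 36: [316.0, 165.0]}
[141, 145, 149, 135, 143, 148, 153, 140, 227, 224, 222, 227, 220, 225, 218, 221, 197, 188, 197, 201, 124, 123, 124, 125, 122, 127, 129, 128, 127, 126, 127, 128, 123, 125, 125, 124, 125, 122, 131, 132, 99, 109, 127, 127, 123]
[136, 151, 141, 149, 138, 136, 137, 143, 164, 152, 145, 144, 141, 141, 140, 144, 125, 49, 55, 60, 62, 57, 57, 81, 108, 107, 107, 112, 105, 106, 125, 118, 118, 119, 119, 151, 147, 127, 125, 126, 124, 125, 121, 124, 123]
```

Call:
apply_moves(
  series=[
    {"jaw": 0.9,"linear": [-0.006,0,-0.006],"roll": 0},
    {"jaw": 0.9,"linear": [-0.009,0,-0.014],"roll": 0},
    {"jaw": 0.9,"linear": [-0.0115,0,-0.022],"roll": 0},
    {"jaw": 0.9,"linear": [-0.013,0,-0.03],"roll": 0},
    {"jaw": 0.9,"linear": [-0.013,0,-0.03],"roll": 0},
  ],
)

```text
t: 16.9
tool_pos: [0.4666, -0.0224, 0.234]
orientation: [-0.158, 1.557, 0.145]
force: [-0.2, -0.6, -3.2]
opening: 0.0357
```

```bash
python3 - <<'E'
from h import *
plan([.5,-.0157,.2],101)
w=save('wrist','w9'); print('now',filt(w)[:4],tab(w,.095))
E
```

```text
t 16.9 pos [ 0.4666 -0.0224  0.234 ] yaw 101.05 q6 -1.92 F [-0.2 -0.6 -3.2] open 0.0357 -> lin [0.0572 0.0009 0.0563] roll 0.002
now [([168, 147, 433, 32, 2012], [382.7, 161.0]), ([147, 210, 44, 35, 963], [168.3, 227.2]), ([390, 260, 226, 152, 15009], [509.9, 328.6]), ([261, 277, 20, 57, 470], [271.6, 311.0])] {0: [316.0, 248.0], 5: [316.0, 237.0], 10: [316.0, 226.0], 15: [316.0, 215.0], 20: [316.0, 204.0], 25: [316.0, 194.0], 36: [316.0, 171.0]}
```

```bash
python3 - <<'E'
from h import *
for n in('w8','w9'):
    g=cv2.cvtColor(load(n)['img'],cv2.COLOR_BGR2GRAY)
    m=(g<75).astype(np.uint8); m[:130]=0;m[270:]=0;m[:,:265]=0;m[:,370:]=0
    k,l,st,ce=cv2.connectedComponentsWithStats(m); print(n,[(st[i].tolist(),ce[i].round(0).tolist()) for i in range(1,k) if st[i][4]>80])
E
```

```text
w8 [([283, 188, 66, 35, 1514], [316.0, 205.0]), ([295, 246, 15, 18, 176], [303.0, 255.0]), ([325, 246, 13, 17, 153], [330.0, 254.0])]
w9 [([265, 159, 105, 13, 595], [318.0, 165.0]), ([286, 199, 61, 55, 1351], [317.0, 231.0])]
```

The filter's image (about 240 rows down) gives a lean of about 4°, so the plate is nearly upright. I'll lower it back onto the upper rim and move slightly inward.

Call:
apply_moves(
  series=[
    {"jaw": 0.9,"linear": [0.01,0,0.004],"roll": 0},
    {"jaw": 0.9,"linear": [0.015,0,0.01],"roll": 0},
    {"jaw": 0.9,"linear": [0.022,0,0.0167],"roll": 0},
    {"jaw": 0.9,"linear": [0.027,0,0.0167],"roll": 0},
    {"jaw": 0.9,"linear": [0.031,0,0.0167],"roll": 0},
    {"jaw": 0.9,"linear": [0.031,0,0.0167],"roll": 0},
  ],
)

```text
t: 17.7
tool_pos: [0.4767, -0.0206, 0.2154]
orientation: [-0.158, 1.557, 0.145]
force: [-0.5, -0.0, -1.0]
opening: 0.0358
```

```bash
python3 - <<'E'
from h import *
plan([.4766,-.0204,.215],101)
w=save('wrist','w10')
g=cv2.cvtColor(w['img'],cv2.COLOR_BGR2GRAY)
m=(g<75).astype(np.uint8); m[:130]=0;m[270:]=0;m[:,:265]=0;m[:,370:]=0
k,l,st,ce=cv2.connectedComponentsWithStats(m); print([(st[i].tolist(),ce[i].round(0).tolist()) for i in range(1,k) if st[i][4]>80],tab(w,.095))
E
```

```text
t 17.7 pos [ 0.4767 -0.0206  0.2154] yaw 101.05 q6 -1.91 F [-0.5 -0.  -1. ] open 0.0358 -> lin [ 0.0007  0.0004 -0.0001] roll 0.002
[([265, 153, 105, 10, 312], [318.0, 157.0]), ([291, 192, 55, 40, 925], [318.0, 215.0]), ([286, 236, 23, 17, 283], [299.0, 244.0]), ([325, 236, 22, 17, 271], [334.0, 244.0]), ([355, 237, 15, 28, 138], [363.0, 251.0])] {0: [316.0, 248.0], 5: [316.0, 237.0], 10: [316.0, 226.0], 15: [316.0, 215.0], 20: [316.0, 204.0], 25: [316.0, 194.0], 36: [316.0, 170.0]}
```

The lean is about 2°. The force still shows the full weight on the gripper, so I'll lower it a little further until the branch carries it.

Call:
apply_moves(
  series=[
    {"jaw": 0.9,"linear": [0.003,0,0],"roll": 0},
    {"jaw": 0.9,"linear": [0.005,0,0],"roll": 0},
    {"jaw": 0.9,"linear": [0.005,0,0],"roll": 0},
  ],
)

```text
t: 18.12
tool_pos: [0.4773, -0.0207, 0.2132]
orientation: [-0.158, 1.555, 0.145]
force: [0.4, 0.6, 5.3]
opening: 0.0364
```

```bash
python3 - <<'E'
from h import *
plan([.4766,-.0204,.21],101)
E
```

```text
t 18.125 pos [ 0.4773 -0.0207  0.2132] yaw 101.05 q6 -1.91 F [0.4 0.6 5.3] open 0.0364 -> lin [ 0.0053  0.0007 -0.0011] roll 0.002
```

Call:
apply_moves(
  series=[
    {"jaw": 0.9,"linear": [-0.002,0,0],"roll": 0},
    {"jaw": 0.0,"linear": [-0.002,0,0],"roll": 0},
    {"jaw": -0.1,"linear": [-0.002,0,0],"roll": 0},
    {"jaw": -0.3,"linear": [-0.002,0,0],"roll": 0},
    {"jaw": -0.3,"linear": [-0.002,0,0],"roll": 0},
    {"jaw": -0.3,"linear": [-0.002,0,0],"roll": 0},
    {"jaw": -0.3,"linear": [-0.06,0,0],"roll": 0},
    {"jaw": -0.3,"linear": [-0.14,0,0],"roll": 0},
    {"jaw": -0.3,"linear": [-0.22,0,0],"roll": 0},
    {"jaw": -0.3,"linear": [-0.22,0,-0.02],"roll": 0},
  ],
)

```text
t: 19.38
tool_pos: [0.4657, -0.0222, 0.3497]
orientation: [-0.159, 1.548, 0.143]
force: [0.1, 0.6, 0.1]
opening: 0.0604
```

```bash
python3 - <<'E'
from h import *
plan([.45,.25,.34],101)
E
```

```text
t 19.375 pos [ 0.4657 -0.0222  0.3497] yaw 101.07 q6 -1.92 F [0.1 0.6 0.1] open 0.0604 -> lin [0.0119 0.4504 0.0612] roll 0.002
```

Move clear to the left, then look.

Call:
apply_moves(
  series=[
    {"jaw": -0.3,"linear": [0,0.1,0],"roll": 0},
    {"jaw": -0.3,"linear": [0,0.2,0],"roll": 0},
    {"jaw": -0.3,"linear": [0,0.45,0],"roll": 0},
    {"jaw": -0.3,"linear": [0,0.45,0],"roll": 0},
    {"jaw": -0.3,"linear": [0,0.45,0],"roll": 0},
    {"jaw": -0.3,"linear": [0,0.45,0],"roll": 0},
    {"jaw": -0.3,"linear": [0,0.45,0],"roll": 0},
    {"jaw": -0.3,"linear": [0,0.45,0],"roll": 0},
  ],
)

```text
t: 20.38
tool_pos: [0.4142, 0.2416, 0.3464]
orientation: [-0.158, 1.548, 0.142]
force: [0.2, 0.6, -0.2]
opening: 0.0601
```

```bash
python3 - <<'E'
from h import *
t=save('top','t9'); s=save('side','s9')
t0=load('top0');s0=load('side0')
for n,(x,y) in dict(disc=(307,278),block=(297,208),vial=(457,238)).items():
    a=t['img'][y-12:y+12,x-12:x+12].astype(int);b=t0['img'][y-12:y+12,x-12:x+12].astype(int);print(n,np.abs(a-b).mean().round(1))
z=lambda i,x,y,a,b,k: cv2.resize(i[y:y+b,x:x+a],None,fx=k,fy=k,interpolation=cv2.INTER_CUBIC)
cv2.imwrite('pics/v9.png',cv2.convertScaleAbs(np.hstack([z(t['img'],290,150,180,150,2.2),z(s['img'],170,150,180,150,2.2)]),alpha=1.3))
E
```

```text
disc 26.1
block 32.3
vial 6.2
```

View pics/v9.png

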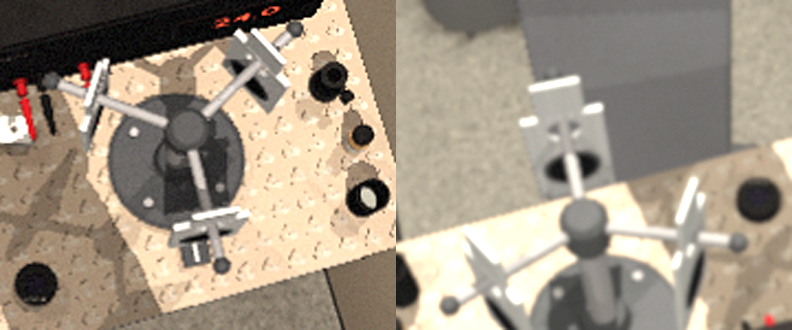

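The last picture shows the carrier hanging upright and square across the branch at top-view (386,252). The tip is at (390.5,270.5), unchanged and over the tongue. The disc (306,279) and block (297,208) are where they started, and the pixel differences there come from the arm's shadow. The vial is also unmoved.

```bash
python3 -c "
from h import *
print(close_job(), read_state()['t'])"
```

```text
the job is handed in; nothing more can be done
the job is handed in; nothing more can be done
```

The carrier is hanging on the empty branch by its hole, with the branch still over the tongue. I handed the job in at about 20.5 s; no verdict is reported.

**What I did:**
- **Rack:** I gripped the empty branch and turned the rack about 67° until the branch stood over the tongue.
- **Taking the carrier:** I drew it out of the rest along its own length. I gripped the tab across its 36 mm width, not its thickness as the task suggested, because the tool can only point down and the plate leans 35°.
- **Hanging it:** I gave the tool a half turn, slid the hole over the ball, and turned the plate upright against the branch. Then I rested the rim on the branch, let go and moved clear.

**Last checks:**
- **Hang:** The carrier hangs upright, flat side along the branch, with the robot well away and touching nothing.
- **Branch angle:** In the top view the branch is about 0.8° off the tongue. The side camera put the tip about 1.5 mm from where that angle would have it, which is within the 2 mm calibration.
- **Other objects:** The disc, block and vial are at the same pixels as at the start. A raw image comparison at the disc and block did differ. I put this down to the arm's shadow, because their positions match.
- **Forces:** The highest reading between moves was about 8 N, far below the limits.

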